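Put the sauce bottle and spice jar away in the worktop rack and raise its guard

TASK

Put the sauce bottle and the spice jar that stand in front of the dish rack away in the free right-hand side of the wooden worktop rack: first stand the tall bottle in the back bay under the top shelf, then stand the jar in the bay in front of it, lowering each gently onto the deck before you let go. Then swing the rack's wire guard up until it stands upright across the front. Leave the jars already in the rack and the tub on the worktop where they stand.

Things in the scene. Friction and masses are not known exactly. Their poses are not given: they have to be found in the camera images.
- rack: Fixed rack on the worktop, pale timber and wire; lengths in mm. Origin on the worktop under its centre, x to its back, y to its left, z up. Deck x -95..95, y -120..120, top 90 above the worktop. A 5 mm wire edge round it and along x = 0 and y = 0, its top 20.5 above the deck, makes four bays about 88 deep, 112 wide. Left bays (y > 0) taken, right bays free.
- shelf_edge (a point): Middle of the front lower edge of the rack's top shelf, at x 31, y 0, z 345 in the rack's frame. The shelf is 12 thick and covers only the back row (x 31..117, y -128..128), a low rail and some things on it; held by 8 mm uprights at x 88, y +-122 only, so the rack is open in front and at the sides. A carton and a small bowl stand on it.
- back_bay (a point): Centre of the floor of the free back right bay (deck top, 90 above the worktop), at x 46, y -60 in the rack's frame, axes as the rack's. The front edge of the top shelf is 15 in front of this point, 255 above it, so a tool pointing straight down does not fit: lean it back toward the front.
- front_bay (a point): Centre of the floor of the free front right bay (deck top), at x -46, y -60 in the rack's frame, axes as the rack's; nothing above it.
- bottle_mid (a point): Centre, half-way up, of the loose sauce bottle on the worktop before the dish rack: tall round dark glass bottle 64 in diameter, 203 tall, 400 g or so, straight-sided over its lower half, narrow neck and white screw cap 34 across; this point is 101.5 above its base. z along the bottle. It passes under the top shelf only if its base stays less than 50 above the deck.
- jar_mid (a point): Centre, half-way up, of the loose spice jar on the worktop before the dish rack: small round jar 45 in diameter, 106 tall with its cap, about 110 g; this point is 53 above its base. z along the jar.
- guard (a joint): Hinge of the rack's swing guard, a U of 6 mm wire across the front: 0 = folded forward, level, toward the robot; 1.57 = upright; stop at 1.62. Stiff pivots (about 0.07 N m, 1 to 2 N at the bar) let it stay wherever it is left. It starts folded forward, between 0.3 and 0.65.
- guard_bar (a point): Middle of the guard's cross-bar: round wooden sleeve 12 thick and 110 long, running along the rack's y, 65 from the hinge. Bar position in the rack's frame is hinge + 65 x (-cos(guard), 0, sin(guard)); free space below it. Axes turn with the guard.
- guard_hinge (a point): Point on the guard's hinge axis at the middle of the rack's front: x -105, y 0, z 95 in the rack's frame. The axis runs along the rack's y.
- storage_jar_mid (a point): Centre of the glass jar (71 wide, 102 tall) standing in the back left bay; leave it.
- jam_jar_mid (a point): Centre of the jam jar (68 wide, 84 tall) standing in the front left bay; leave it.
- tub_mid (a point): Centre of the small yoghurt tub (72 wide, 71 tall) standing on the worktop between the places of the bottle and the spice jar; leave it.
Not all that is in view belongs to the job. What is shaped like the part that bears jar_mid but blue is not meant.

How it is judged:
By the outcome, as a careful person would: the job done as asked, in the order asked, and still so for the second after the job is handed in, with the robot touching nothing.
It also fails if it takes over 67 s, if anything falls off the work surface, if the arm or the gripper's body presses on something with over 40 N, if the wrist force passes 120 N, or if a joint passes its speed limit or range.

ROBOT

A 6-joint arm with a two-finger parallel gripper is mounted at the origin on a cart in front of the work surface, level with it; the furniture and walls round the work are solid. World frame = base frame: x ahead of the robot, y to its left, z up, the work surface at z = 0. Lengths are in mm, angles in rad, forces in N, time in s.
With the tool pointing down it reaches from about 275 to 825 mm from the base axis. Payload 5.2 kg.
Tool frame: the origin (TCP) lies at the very end of the fingers, on their centre line; the grasp point (between the pads) lies 19 mm behind it; z points along the fingers, y is the line along which they close (so a half turn about z gives the same grasp; the last joint's range is limited). The gripper opens to 93 mm and grips with 3 to 60 N. Pads are 15 mm wide; open, the fingers measure 128 mm over their backs; the gripper's body (75 mm by 188 mm) begins 65 mm behind the grasp point.
Start: joints at [-1.438, 0.259, 1.535, -0, 1.348, -0.203], TCP at [181.259, -519.278, 218.653] pointing down, gripper open.
Joint ranges: [-3.14, 3.14], [-0.91, 2.08], [0.19, 2.58], [-1.22, 4.36], [0.22, 2.71], [-3.12, 3.12]. Speed limits (rad/s): [2.57, 2.57, 3.14, 3.14, 3.14, 3.14].

INTERFACE

Orientations are given as [roll, pitch, yaw] about the fixed x, y, z axes, in that order (R = Rz(yaw) Ry(pitch) Rx(roll)).
In Python, from bench import robot gives the robot as it stands. The module is installed in compiled form; this text tells all that it offers. Calls block until the motion is done:
- robot.move_ptp(position, orientation): joint-space move of the TCP to a pose.
- robot.move_linear(position, ori=None, speed=150, f_stop=None): straight line of the TCP; ori=None keeps the orientation; speed is the mean speed in mm/s. With f_stop (N) it stops when the force on the tool has changed by that much, and returns True; else False.
- robot.move_j(angles): joint-space move.
- robot.move_gripper(opening): opening from 0.0 (shut) to 1.0 (fully open); the grip force is fixed at half the most; returns when the fingers have stopped.
- robot.sleep(seconds).
- robot.inverse_kinematics(position, orientation): joint angles nearest the present ones, or None.
- robot.get_image(name): name is "side" or "top" or "wrist"; returns a dict with "img" (384x512x3 uint8, blue, green, red), "fovy" (degrees; the focal length in pixels is half the picture's height over the tangent of half this angle, whatever the lens; pixels are square), "cx", "cy" (the principal point, pixels), "eye" and "orientation" of the camera in the world. Camera axes: x right, y down, z forward; pixel columns grow to the right and rows downward; lengths in mm; the calibration is good to about 2 mm. A picture is of the moment at which its call begins. There is no depth.
A pose or a line that the arm cannot do raises robot.MotionError and nothing moves.
- robot.hand_in(): hands the job in; it is judged then, once.
Readings, each from a call of its own:
- robot.current_t(): time.
- robot.current_qpos(): joint angles.
- robot.current_joint_vel(): joint speeds.
- robot.current_joint_efforts(): joint torques, N m.
- robot.current_tcp_pos(): TCP position.
- robot.current_eef_rot(): TCP orientation.
- robot.current_contact_force(): force on the tool from outside, world axes, zero at the start.
- robot.current_ft_torque(): the same for the moment, N m.
- robot.current_gripper_width(): opening from 0.0 (shut) to 1.0 (fully open).
- robot.current_finger_force(): force on a finger pad.
Only numpy, scipy, OpenCV 4.12 (cv2) and the standard library are available. Lean on these libraries where they do the work, as an engineer would, in place of code of your own. Each camera call takes 0.05 s, during which the arm holds its last target. There are 200 camera calls.

## Working session

There is one attempt and no reset: what is moved stays moved. The work goes in short steps, each a Python script; the robot and the scene stay as the last script left them, time stands still between calls to the robot, and variables do not carry over. Pictures are saved under pics/ and viewed, at most 10 in all, crops included, and the job is handed in when it is done.

```bash
mkdir -p pics; cat > h.py <<'E'
import numpy as np, cv2
from bench import robot
from scipy.spatial.transform import Rotation as R
def shot(n,f):
    d=robot.get_image(n); cv2.imwrite(f'pics/{f}.png',d['img']); 
    import pickle; pickle.dump(d,open(f'pics/{f}.pkl','wb')); return d
def rot(o):
    o=np.array(o,float)
    return o if o.shape==(3,3) else R.from_quat(o).as_matrix() if o.size==4 else R.from_euler('xyz',o).as_matrix()
def ray(d,u,v):
    f=192/np.tan(np.radians(d['fovy'])/2)
    return np.array(d['eye'],float), rot(d['orientation'])@np.array([(u-d['cx'])/f,(v-d['cy'])/f,1])
def atz(d,u,v,z):
    e,r=ray(d,u,v); return e+r*(z-e[2])/r[2]
def proj(d,p):
    f=192/np.tan(np.radians(d['fovy'])/2)
    c=rot(d['orientation']).T@(np.array(p)-d['eye']); return c[:2]/c[2]*f+[d['cx'],d['cy']]
E
python3 - <<'E'
from h import *
for n in('side','top'):
    d=shot(n,n+'0'); print(n,d['fovy'],d['cx'],d['cy'],d['eye'],d['orientation'])
a=cv2.imread('pics/side0.png');b=cv2.imread('pics/top0.png')
for n in('side','top'): cv2.imwrite(f'pics/{n}0b.png',cv2.resize(cv2.imread(f'pics/{n}0.png'),(800,600),interpolation=cv2.INTER_CUBIC))
print(robot.current_t())
E
```

```text
side 44.838741540226266 256.0064149131357 185.98548363997665 [  345.56406224 -1235.05506988  1056.21370769] [-2.18728626  0.00591014 -0.20054261]
top 50.31980457185368 255.59029147911517 193.50213392328268 [ 443.95463729  -78.27564847 1341.76855575] [-3.0383673  -0.01078798 -1.55834257]
0.1
```

View pics/side0b.png

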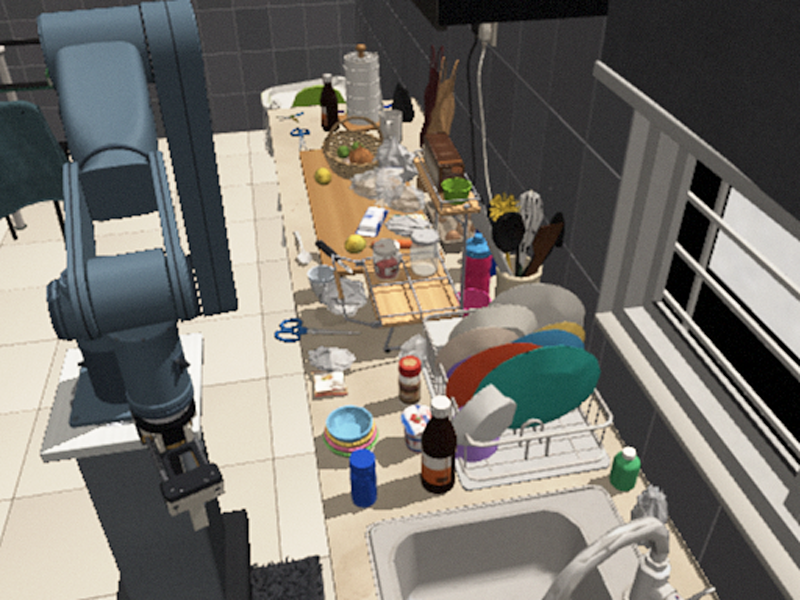

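View pics/top0b.png

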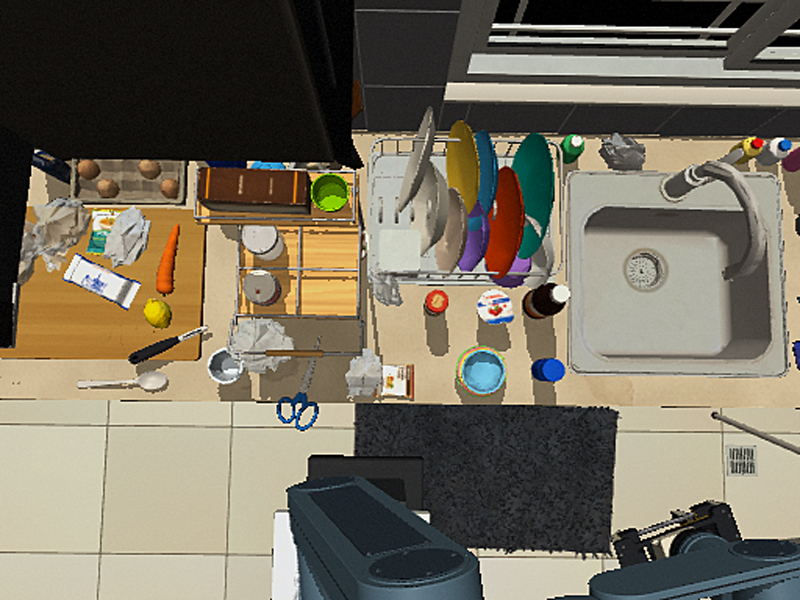

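Top view (800-wide): jar cap at (436,302), bottle cap (560,294), tub (494,306), rack deck spanning about (238–360, 222–318), guard bar near (292,353). The side view shows the same layout. I'll zoom in on both next.

```bash
python3 - <<'E'
from h import *
t=cv2.imread('pics/top0.png');s=cv2.imread('pics/side0.png')
def c(i,x0,y0,w,h,W,H): return cv2.resize(i[y0:y0+h,x0:x0+w],(W,H),interpolation=cv2.INTER_CUBIC)
o=np.zeros((600,800,3),np.uint8)
o[:300,:400]=c(t,135,115,100,125,400,500)[:300] if 0 else c(t,140,130,100,75+0,400,300)   # top rack front, x4
o[300:,:400]=c(t,140,185,100,75,400,300)
o[:300,400:]=c(s,220,150,100,75,400,300)
o[300:,400:]=c(t,260,165,120,90,400,300)
cv2.imwrite('pics/z1.png',o)
E
```

```text
(no output)
```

View pics/z1.png

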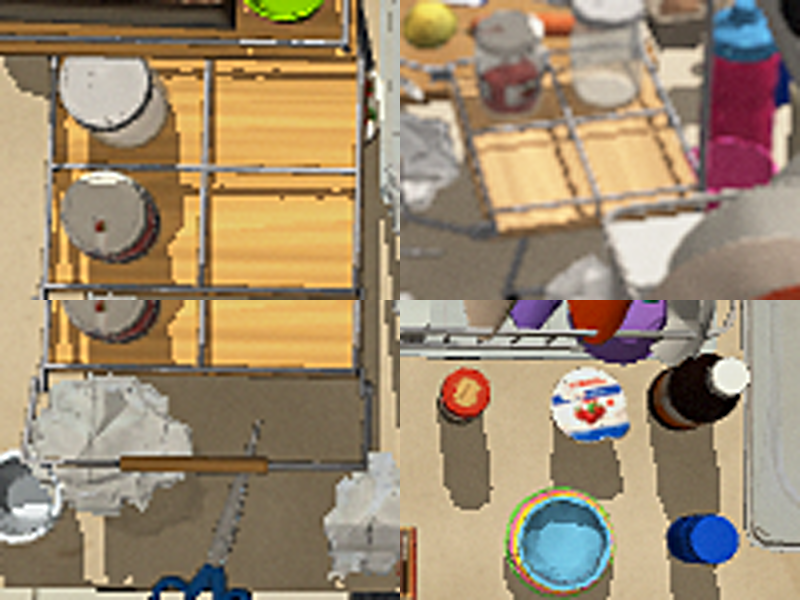

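The zoom shows the wire crossing at panel (207,169), the front-right corner at (357,291), bar centre at (193,465) in the lower-left panel, jar cap at (465,394) and bottle cap at (730,377).

```bash
python3 - <<'E'
from h import *
import pickle
from scipy.optimize import least_squares
T=pickle.load(open('pics/top0.pkl','rb'));S=pickle.load(open('pics/side0.pkl','rb'))
z=110
ob=[(T,(191.75,172.25),(0,0)),(T,(229.25,202.75),(-95,-120)),(T,(151.75,203),(-95,120)),(T,(229.5,173),(0,-120)),(T,(152.5,171.75),(0,120)),(S,(264.25,178),(0,0)),(S,(244.25,203),(-95,-120)),(S,(295.5,197.5),(95,-120)),(S,(234.25,167),(-95,120))]
def W(p,q): c,s=np.cos(p[2]),np.sin(p[2]); return np.array([p[0]+c*q[0]-s*q[1],p[1]+s*q[0]+c*q[1],z])
f=lambda p:np.concatenate([proj(d,W(p,q))-uv for d,uv,q in ob])
r=least_squares(f,[500,200,0],loss='soft_l1');print(r.x,f(r.x).reshape(-1,2).round(1))
np.save('rack.npy',r.x)
# bar: intersect with arc
best=min(((np.linalg.norm(proj(T,np.r_[W(r.x,(-105-65*np.cos(g),0))[:2],95+65*np.sin(g)])-(188.3,226.25)),g) for g in np.linspace(.2,.8,61)));print(best)
print('jar',atz(T,279.5,193.2,106),'S',atz(S,409/1.5625,365/1.5625-3,106))
print('bot',atz(T,359,188.1,203),'S',atz(S,441/1.5625,402/1.5625,203))
print('tub',atz(T,260+190/3.333,165+104/3.333,71))
for n,p in(('shelf front-right',(31,-128)),):
  w=W(r.x,p)[:2]; print(n,w,proj(T,[*w,345]),proj(T,[*w,357]))
E
```

```text
[635.69466892 105.59050155 100.53455067] [[-0.2 -0.5]
 [ 1.3  0.5]
 [-0.8 -0.5]
 [ 1.5 -0.9]
 [-0.5 -0.4]
 [-1.9  2.1]
 [-2.   0.4]
 [ 1.7 -1.2]
 [-3.4 -1.6]]
(np.float64(1.3851815181006544), np.float64(0.42000000000000004))
jar [ 574.04671815 -162.72466157  106.        ] S [ 576.87768235 -158.7667867   106.        ]
bot [ 581.2954415  -379.73382953  203.        ] S [ 583.34363825 -383.21142037  203.        ]
tub [ 569.87912631 -282.587673     71.        ]
shelf front-right [667.15344531 -22.29751739] [229.81075866 145.1059069 ] [229.55648492 144.02499575]
```

```bash
cat >> h.py <<'E'
def pose(g,t,psi,s=1,off=19):
    """TCP pose with grasp point g, lean t deg from vertical, heading psi deg"""
    t,psi=np.radians([t,psi]); z=np.array([np.sin(t)*np.cos(psi),np.sin(t)*np.sin(psi),-np.cos(t)])
    y=s*np.array([-np.sin(psi),np.cos(psi),0]); M=np.c_[np.cross(y,z),y,z]
    return np.array(g)+off*z, R.from_matrix(M).as_euler('xyz'), z
rk=np.load('rack.npy')
def rw(x,y,z,a=.0036): return np.array([rk[0]+x*np.cos(a)-y*np.sin(a),rk[1]+x*np.sin(a)+y*np.cos(a),z])
E
python3 - <<'E'
from h import *
import pickle
T=pickle.load(open('pics/top0.pkl','rb'))
print('decoy',atz(T,350.9,236.7,106))
print(R.from_euler('xyz',robot.current_eef_rot()).as_matrix().round(2))
for s in(1,-1):
  for n,g,t,psi in(('bot',(582,-381,85),36,-20),('bay',rw(46,-55,175),36,0),('bayhi',rw(-120,-55,210),36,0),('jar',(575,-161,60),25,-10),('fb',rw(-46,-60,150),25,0),('g0',rw(-164,0,110),60,0),('g1',rw(-115,0,150),25,0)):
    p,o,z=pose(g,t,psi,s); q=robot.inverse_kinematics(p,o); print(s,n,None if q is None else np.round(q,2))
p,o,z=pose((582,-381,85),36,-20,-1 if 0 else 1)
E
```

```text
decoy [ 445.142351   -378.91253861  106.        ]
[[ 0.94  0.33 -0.  ]
 [ 0.33 -0.94  0.  ]
 [ 0.   -0.   -1.  ]]
1 bot [-0.9   0.43  1.91  0.93  0.39 -2.92]
1 bay [-0.13  0.27  1.87  0.2   0.38 -1.86]
1 bayhi [-0.2  -0.08  2.17  0.27  0.45 -1.98]
1 jar [-0.55  0.35  2.02  0.42  0.39 -2.31]
1 fb [-0.15  0.2   1.94  0.12  0.57 -1.8 ]
1 g0 None
1 g1 [-0.02  0.1   2.07  0.01  0.54 -1.6 ]
-1 bot [-0.9   0.43  1.91  0.93  0.39  0.22]
-1 bay [-0.13  0.27  1.87  0.2   0.38  1.28]
-1 bayhi [-0.2  -0.08  2.17  0.27  0.45  1.16]
-1 jar [-0.55  0.35  2.02  0.42  0.39  0.83]
-1 fb [-0.15  0.2   1.94  0.12  0.57  1.34]
-1 g0 None
-1 g1 [-0.02  0.1   2.07  0.01  0.54  1.55]
```

```bash
python3 - <<'E'
from h import *
p,o,z=pose((581.5,-381,88),36,-20,-1)
robot.move_gripper(80/93)
robot.move_ptp(p-z*170,o)
d=shot('wrist','w1'); s=shot('side','s1')
print(d['fovy'],d['cx'],d['cy'],robot.current_t())
for q in((581.5,-381,0),(581.5,-381,203),(570,-283,71)): print(proj(d,q))
i=np.hstack([cv2.resize(d['img'],(400,300)),cv2.resize(s['img'],(400,300))])
cv2.imwrite('pics/w1v.png',cv2.resize(d['img'],(768,576)))
E
```

```text
58.268023934288216 250.73993205759558 185.07593551568607 2.0
[249.38736143 200.04893378]
[248.84143681 100.3644981 ]
[155.56879716 221.72584823]
```

View pics/w1v.png

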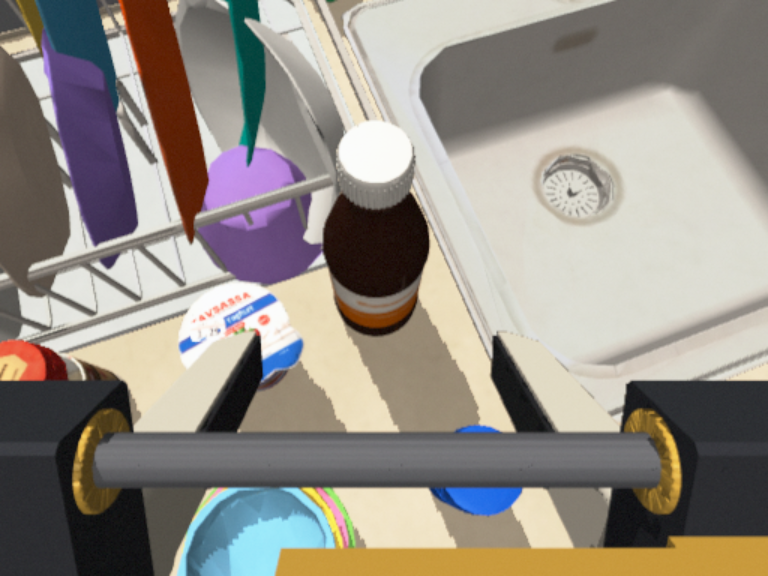

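Bottle cap seen at (250,105) in native pixels against a predicted (249,100), so the bottle is about 5 mm nearer than assumed. I'll check the dish rack rail's distance numerically and then grasp.

```bash
python3 - <<'E'
from h import *
import pickle
d=pickle.load(open('pics/w1.pkl','rb'))
print('rail',[atz(d,u/1.5,v/1.5,z).round() for u,v in((210,215),(320,180)) for z in(60,100,140)])
b=[atz(d,375/1.5,158/1.5,203),atz(d,376/1.5,333/1.5,0)]; print(b)
g=np.r_[b[0][:2],88]
p,o,z=pose(g,36,-20,-1); print(g)
xs=[pose(g,36,-20,-1)[0]-z*a for a in(60,0)]
robot.move_linear(p-z*60,o,speed=200)
print(robot.move_linear(p,o,speed=120,f_stop=8), robot.current_tcp_pos()-p)
robot.move_gripper(0.3)
print(robot.current_gripper_width()*93,robot.current_finger_force(),robot.current_t())
d=shot('wrist','w2')
np.save('bg.npy',g)
E
```

```text
rail [array([ 662., -287.,   60.]), array([ 638., -293.,  100.]), array([ 614., -300.,  140.]), array([ 663., -369.,   60.]), array([ 638., -365.,  100.]), array([ 614., -362.,  140.])]
[array([ 577.83224295, -380.43631789,  203.        ]), array([ 556.02752222, -373.29995814,    0.        ])]
[ 577.83224295 -380.43631789   88.        ]
False [-0.00875567 -0.13672716  0.72614799]
62.97969900849565 29.985274335485883 3.775
```

```bash
python3 - <<'E'
from h import *
g=np.load('bg.npy')
def go(q,t,psi,sp,**k):
    p,o,z=pose(q,t,psi,-1); return robot.move_linear(p,o,speed=sp,**k)
go(g+[0,0,40],36,-20,100)
go((500,-330,265),36,-20,200)
go((500,-100,270),36,-8,250)
go(rw(-62,-55,270),36,0,200)
print(robot.current_t(),robot.current_contact_force(),robot.current_gripper_width()*93)
d=shot('wrist','w3');s=shot('side','s3');t=shot('top','t3')
i=np.hstack([cv2.resize(d['img'],(400,300)),cv2.resize(s['img'][90:282,150:406],(400,300))])
j=np.hstack([cv2.resize(t['img'][70:262,120:376],(400,300)),np.zeros((300,400,3),np.uint8)])
cv2.imwrite('pics/v3.png',np.vstack([i,j]))
E
```

```text
7.425 [-0.29523445 -0.46994904 -4.51324574] 62.637454543418436
```

View pics/v3.png

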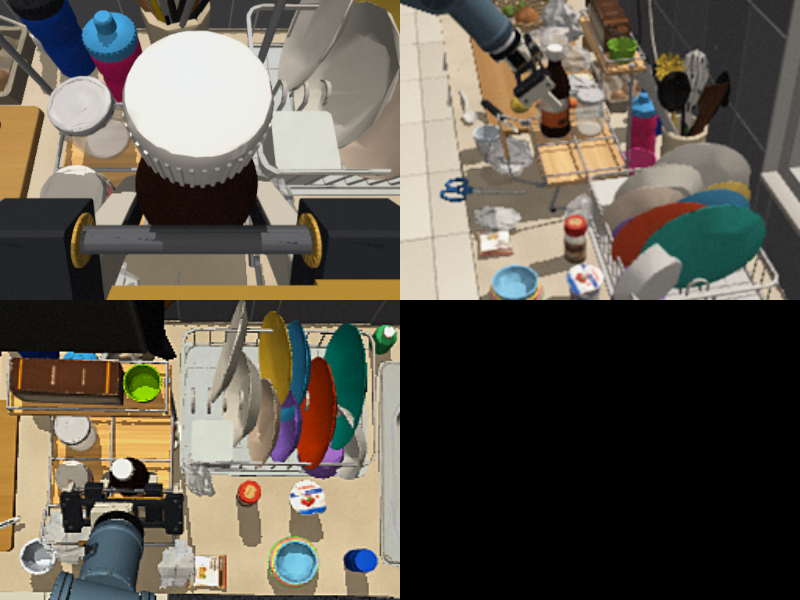

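The bottle is held upright over the front bay; its cap is at about (198,179) in the native top view. Next I lower it, slide it in and set it down.

```bash
python3 - <<'E'
from h import *
import pickle
t=pickle.load(open('pics/t3.pkl','rb'))
print('cap',atz(t,198.1,178.8,384),'expected',rw(-62,-55,384))
def go(q,t,psi,sp,**k):
    p,o,z=pose(q,t,psi,-1); r=robot.move_linear(p,o,speed=sp,**k); return r
print(go(rw(-48,-55,213),36,0,120,f_stop=12))
print(go(rw(46,-55,213),36,0,70,f_stop=8), robot.current_contact_force())
print(go(rw(46,-55,174),36,0,20,f_stop=4), robot.current_tcp_pos()-pose(rw(46,-55,178),36,0,-1)[0], robot.current_contact_force(),robot.current_t())
s=shot('side','s4');d=shot('wrist','w4')
cv2.imwrite('pics/v4.png',np.hstack([cv2.resize(s['img'][120:216,220:348],(400,300),interpolation=cv2.INTER_CUBIC),cv2.resize(d['img'],(400,300))]))
E
```

```text
cap [576.35215119  48.79047157 384.        ] expected [573.89307026  50.36765843 384.        ]
False
False [-0.50495238  0.03341886 -5.73985037]
True [0.0223431  0.12528694 0.83745338] [-1.95488019e+00 -2.12886000e-03  6.32264505e+00] 11.225
```

View pics/v4.png

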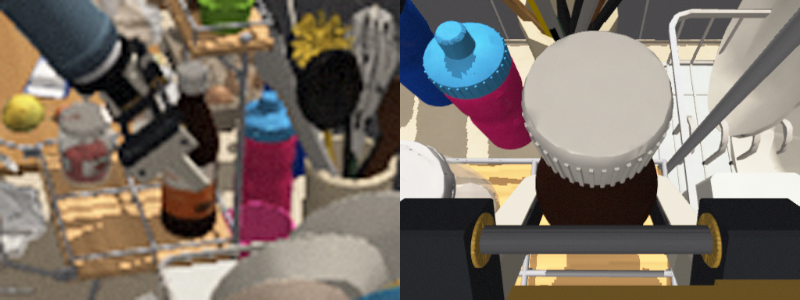

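The bottle stands in the back bay behind the wires at the expected height. Releasing it and going for the jar.

```bash
python3 - <<'E'
from h import *
def go(q,t,psi,sp,**k):
    p,o,z=pose(q,t,psi,-1); r=robot.move_linear(p,o,speed=sp,**k); return r
robot.move_gripper(82/93)
print(robot.current_contact_force())
go(rw(-30,-55,195),36,0,100,f_stop=15)
go(rw(-80,-55,300),36,0,200)
go((500,-120,290),30,-5,250)
d=shot('wrist','w5a');t=shot('top','t5')
robot.move_gripper(70/93)
p,o,z=pose((574,-162,62),25,-10,-1)
robot.move_linear(p-z*130,o,speed=200)
d=shot('wrist','w5'); print(robot.current_t(),proj(d,(574,-162,106)))
cv2.imwrite('pics/v5.png',np.hstack([cv2.resize(t['img'][90:186,130:258],(400,300),interpolation=cv2.INTER_CUBIC),cv2.resize(d['img'],(400,300))]))
E
```

```text
[0.45736985 0.47118676 0.18759007]
15.75 [250.33576678 172.02142958]
```

View pics/v5.png

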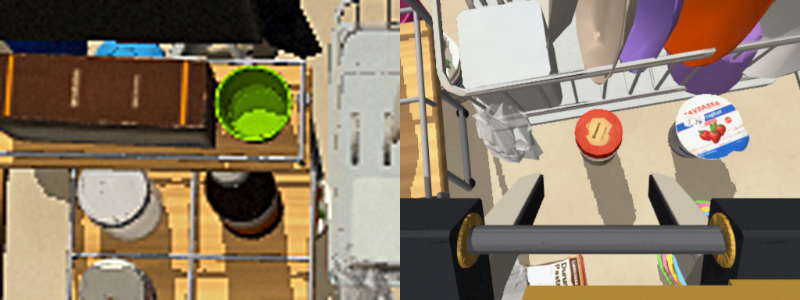

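Bottle stands upright in the back right bay; jar cap at native wrist (253,165). Grasp and place the jar.

```bash
python3 - <<'E'
from h import *
import pickle
d=pickle.load(open('pics/w5.pkl','rb'))
g=atz(d,253.4,164.5,106); print(g); g[2]=62
def go(q,t,psi,sp,**k):
    p,o,z=pose(q,t,psi,-1); r=robot.move_linear(p,o,speed=sp,**k); return r
print(go(g,25,-10,130,f_stop=8))
robot.move_gripper(0.2)
print(robot.current_gripper_width()*93,robot.current_finger_force())
go(g+[0,0,40],25,-10,100)
go((500,-90,240),25,-5,220)
go(rw(-90,-60,240),25,0,200)
go(rw(-47,-60,240),25,0,120)
print(go(rw(-47,-60,185),25,0,80,f_stop=8),robot.current_contact_force())
print(go(rw(-47,-60,147),25,0,20,f_stop=3),robot.current_tcp_pos()-pose(rw(-47,-60,152),25,0,-1)[0],robot.current_contact_force(),robot.current_t())
s=shot('side','s6');d=shot('wrist','w6')
cv2.imwrite('pics/v6.png',np.hstack([cv2.resize(s['img'][120:216,220:348],(400,300),interpolation=cv2.INTER_CUBIC),cv2.resize(d['img'],(400,300))]))
E
```

```text
[ 578.95365162 -165.07368146  106.        ]
False
43.92146402492765 29.999030716717243
False [-1.12961783  0.49254133 -0.72438009]
True [ 0.04532866 -0.01758972  0.38930999] [-0.87377586 -0.1886132   3.75506676] 22.625
```

View pics/v6.png

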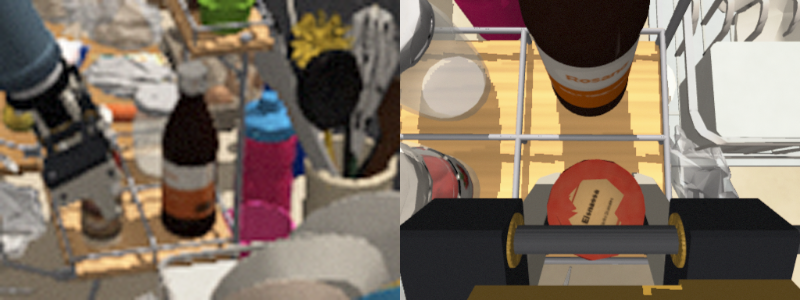

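Jar sits on the deck of the front bay. Release it, then work the guard.

```bash
python3 - <<'E'
from h import *
def go(q,t,psi,sp,**k):
    p,o,z=pose(q,t,psi,-1); r=robot.move_linear(p,o,speed=sp,**k); return r
robot.move_gripper(64/93)
print(robot.current_contact_force())
p,o,z=pose(rw(-47,-60,152),25,0,-1)
robot.move_linear(robot.current_tcp_pos()-z*85,speed=120,f_stop=10)
go(rw(-170,-40,300),30,0,200)
robot.move_gripper(0)
print(robot.current_t())
for t in(25,35,40,45,50,55):
  p,o,z=pose(rw(-170,-28,80),t,0,-1,0); q=robot.inverse_kinematics(p,o)
  p,o,z=pose(rw(-190,-28,80),t,0,-1,0); q2=robot.inverse_kinematics(p,o); print(t,q is not None and np.round(q,2),q2 is not None)
s=shot('side','s7');d=shot('wrist','w7')
cv2.imwrite('pics/v7.png',np.hstack([cv2.resize(s['img'][120:216,220:348],(400,300),interpolation=cv2.INTER_CUBIC),cv2.resize(d['img'],(400,300))]))
E
```

```text
[ 0.18622062 -0.52337631  0.5429171 ]
25.9583
25 [-0.11  0.07  2.28  0.13  0.36  1.35] True
35 False False
40 False False
45 False False
50 False False
55 False False
```

View pics/v7.png

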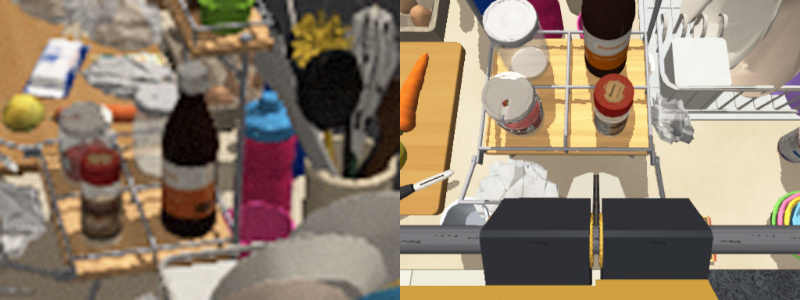

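Both items stand in their bays. Now raise the guard with the closed fingers behind the bar, from in front and below.

```bash
python3 - <<'E'
from h import *
t=25; tr=np.radians(t); n=np.array([np.cos(tr),np.sin(tr)]); zz=np.array([np.sin(tr),-np.cos(tr)])
def wp(g,gap=0):
    b=np.array([-105-65*np.cos(g),95+65*np.sin(g)])-(14+gap)*n+25*zz
    return pose(rw(b[0],-28,b[1]),t,0,-1,0)[:2]
ps=[wp(.42,25)]+[wp(g) for g in np.linspace(.42,1.59,9)]
print([robot.inverse_kinematics(*p) is not None for p in ps])
p,o=ps[0]
robot.move_linear(p+[-10,0,120],o,speed=200)
robot.move_linear(p,o,speed=120,f_stop=10)
f0=robot.current_contact_force()
for i,(p,o) in enumerate(ps[1:]):
    last=i==8
    hit=robot.move_linear(p,o,speed=50,f_stop=8 if i>6 else 20)
    print(i,hit,(robot.current_contact_force()-f0).round(1),(robot.current_tcp_pos()-p).round(1))
    if hit: break
print(robot.current_t())
s=shot('side','s8');d=shot('wrist','w8');
robot.move_linear(robot.current_tcp_pos()+[-60,0,10],speed=100)
robot.move_linear(robot.current_tcp_pos()+[-30,0,150],speed=200)
s=shot('side','s9');d=shot('wrist','w9');tt=shot('top','t9')
cv2.imwrite('pics/v9.png',np.vstack([np.hstack([cv2.resize(s['img'][120:216,220:348],(400,300),interpolation=cv2.INTER_CUBIC),cv2.resize(d['img'],(400,300))]),np.hstack([cv2.resize(tt['img'][130:226,130:258],(400,300),interpolation=cv2.INTER_CUBIC),cv2.resize(s['img'],(400,300))])]))
for g in(1.3,1.57,1.62):
  b=rw(-105-65*np.cos(g),0,95+65*np.sin(g)); print(g,proj(s,b),proj(d,b),proj(tt,b))
E
```

```text
[True, True, True, True, True, True, True, True, True, True]
0 False [-4.9 -1.3  1. ] [-0.8  0.2 -0.5]
1 False [-3.3  1.1  0.1] [0.6 0.1 0.7]
2 False [ 0.3 -0.1 -0.5] [ 1.6 -0.2  1.1]
3 False [ 0.6  0.4 -0.3] [ 0.9 -0.1  0.6]
4 False [-0.2 -0.2 -0.8] [ 0.8 -0.1  0.5]
5 False [-0.2  1.4 -0. ] [ 0.7 -0.1  0.4]
6 False [0.2 1.1 0.2] [ 0.7 -0.1  0.3]
7 False [-0.5  0.4  0.1] [ 0.6 -0.1  0.2]
8 False [-0.6  0.1 -2.6] [ 0.   0.  -0.3]
31.1917
1.3 [228.03974173 173.04342964] [220.22316669 159.654952  ] [188.11494565 210.96767642]
1.57 [232.93665191 171.89262231] [220.17286016 140.92371881] [188.14441339 204.93196304]
1.62 [233.85838265 171.80227568] [220.21240178 137.58517375] [188.17761892 203.81430181]
```

View pics/v9.png

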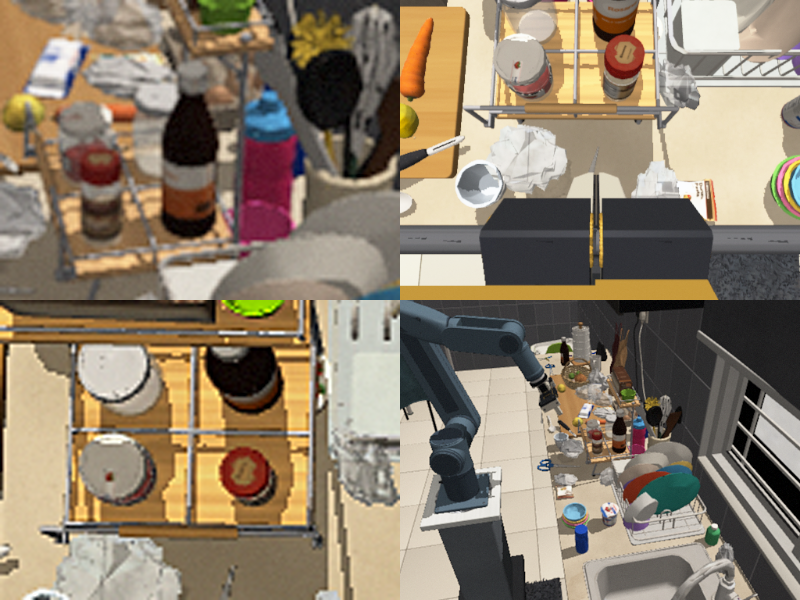

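The guard bar is at about (187,204) in the top view, against (188,204.9) predicted for 1.57. So it is upright, and the bottle, jar, other jars and tub are standing in place. The robot is clear.

```bash
python3 -c "
from bench import robot
print(robot.hand_in(), robot.current_t())"
```

```text
the job is handed in; nothing more can be done
the job is handed in; nothing more can be done
```

The bottle is in the back right bay, the jar in the front right bay and the guard is up (about 1.5–1.6 rad by camera); I handed the job in after about 33 s with the arm clear, and the verdict was not shown.

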